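# Lay out the decanting place

## Task

Get the decanting place ready, in this order: first stand the red-capped bottle in the steel-rimmed bottle coaster so that its sediment can settle, next set the glass decanter with its foot wholly on the round cork mat, then seat the steel funnel fully in the decanter's neck, and last lay the strainer fully home in the funnel. Let go of each piece before you take the next, keep the bottle and the decanter upright all the time, and set them down gently rather than dropping them. Leave the yellow-capped bottle, the candle and the corkscrew where they are.

Things in the scene. Friction and masses are not known exactly. Their poses are not given: they have to be found in the camera images.
- bottle_mid (a point): Half bottle of red wine: near-black glass, pale label, RED cap; loose, upright, about 0.7 kg. 240 mm tall, body 60 mm across up to 140 mm, shoulder, then a straight round neck 29 mm across (32 at the lip) from 182 mm to the top: take it there, from above. Point: on its axis, half-way up, 120 mm over its underside; z up.
- decanter_mid (a point): Clear glass decanter, brass band at the foot of its neck; loose, upright, 0.45 kg. 180 mm tall, foot 88 mm, body 104 mm across up to 62 mm, narrowing to a straight neck 50 mm across from 112 mm up to its flat rim: take it there, from above. Mouth 40 mm across, over 60 mm deep. Point: on its axis, half-way up, 90 mm over its underside and under its rim; z up.
- funnel_mid (a point): Steel funnel, loose, spout down in the wooden stand, 0.16 kg, 92 mm tall. From the tip: tapered spout 20 to 34 mm across, 42 mm long; flat shoulder disc 56 mm across at 42 to 47 mm, to rest on the decanter's rim; open bowl with a straight band (69 to 92 mm) 62 mm across outside, 54 inside: take it by the band. Point: on its axis, half-way up, 46 mm over the tip; z up.
- strainer_mid (a point): Drop-in strainer, loose, upright on the table, 0.09 kg, 52 mm tall: dark basket 38 mm across below, 48 mm at 13 mm height; bright flange 64 mm across at 13 to 16 mm, to rest on the funnel's rim; thin stem; brown wooden knob 20 mm across at 34 to 52 mm: take it by the knob (middle at 43 mm). Point: on its axis, half-way up, 26 mm over its underside; z up.
- coaster_floor (a point): Bottle coaster, fixed: dark wooden disc 95 mm across with a bright steel rim, 86 mm across inside, its top 26 mm over the table. Point: centre of its inner floor, 8 mm over the table.
- mat_top (a point): Round plain cork mat with a thin black rubber edge, fixed, 120 mm across, 6 mm thick. Point: centre of its top.
- stand_top (a point): Dark wooden funnel stand, fixed: round, foot 72 mm, above it 60 mm across, 50 mm tall, with a well 41 mm across for the spout; the funnel's shoulder rests on it, its rim then 100 mm over the table. Lift the funnel straight up. Point: centre of the stand's top.
- white_bottle_mid (a point): Half bottle of the same shape and size, but AMBER glass and YELLOW cap; loose, to be left alone. Point: on its axis, half-way up, 120 mm over the table.
- candle_mid (a point): Unlit cream candle, 22 mm across, in a low brass dish 72 mm across; 58 mm tall in all, loose, to be left alone. Point: on its axis, 26 mm over the table.
- corkscrew_mid (a point): Folded waiter's corkscrew, black with steel ends, 112 mm long, 27 mm wide, 14 mm tall, lying along its own x; loose, to be left alone. Point: in its middle, 7 mm over the table.
There are look-alikes about, which are no part of the job. There is more than one size of the part that bears mat_top; the job needs the smallest.

How it is judged:
On the way, in this order (a step that is already met when the one before it is completed fails the run):
1. the red-capped bottle stands in the bottle coaster, let go (horizontal distance between bottle_mid and coaster_floor below 0.016 m and z of bottle_mid in the frame of coaster_floor between 0.116 and 0.124 m and angle between bottle_mid's own z axis and vertical below 0.08 rad and contact force between bottle and the fingers below 0.3 N and linear speed of bottle below 0.03 m/s), for 0.2 s.
2. the decanter stands wholly on the cork mat, let go (horizontal distance between decanter_mid and mat_top below 0.016 m and z of decanter_mid in the frame of mat_top between 0.086 and 0.094 m and angle between decanter_mid's own z axis and vertical below 0.08 rad and contact force between decanter and the fingers below 0.3 N and linear speed of decanter below 0.03 m/s), for 0.2 s.
3. the funnel sits fully down in the decanter's neck, let go (horizontal distance between funnel_mid and decanter_mid below 0.007 m and z of funnel_mid in the frame of decanter_mid between 0.09 and 0.098 m and angle between funnel_mid's own z axis and vertical below 0.1 rad and contact force between funnel and the fingers below 0.3 N and linear speed of funnel below 0.03 m/s), for 0.2 s.
4. the strainer sits fully down in the funnel, let go (horizontal distance between strainer_mid and funnel_mid below 0.008 m and z of strainer_mid in the frame of funnel_mid between 0.055 and 0.063 m and angle between strainer_mid's own z axis and vertical below 0.12 rad and contact force between strainer and the fingers below 0.3 N and linear speed of strainer below 0.03 m/s), for 0.2 s.
At the end, for the whole second after the job is handed in: Bottle on the coaster's floor inside its rim; decanter on the mat, axis within 16 mm of its centre; funnel's shoulder on the decanter's rim and strainer's flange on the funnel's rim (heights within 4 mm, axes within 7 and 8 mm); all upright within 4 to 7 degrees, at rest and let go (horizontal distance between bottle_mid and coaster_floor below 0.016 m and z of bottle_mid in the frame of coaster_floor between 0.116 and 0.124 m and angle between each of bottle_mid, decanter_mid's own z axis and vertical below 0.08 rad and horizontal distance between decanter_mid and mat_top below 0.016 m and z of decanter_mid in the frame of mat_top between 0.086 and 0.094 m and horizontal distance between funnel_mid and decanter_mid below 0.007 m and z of funnel_mid in the frame of decanter_mid between 0.09 and 0.098 m and angle between funnel_mid's own z axis and vertical below 0.1 rad and horizontal distance between strainer_mid and funnel_mid below 0.008 m and z of strainer_mid in the frame of funnel_mid between 0.055 and 0.063 m and angle between strainer_mid's own z axis and vertical below 0.12 rad and linear speed of each of bottle, decanter, funnel, strainer below 0.02 m/s); the robot touches nothing.
It fails at once if the bottle is tipped by more than about 30 degrees (angle between bottle_mid's own z axis and vertical above 0.52 rad).
It fails at once if the decanter is tipped by more than about 30 degrees (angle between decanter_mid's own z axis and vertical above 0.52 rad).
It fails at once if the bottle or the decanter is dropped: it falls, not held, faster than 0.4 m/s (about 8 mm) ((linear speed of bottle above 0.4 m/s and contact force between bottle and the fingers below 0.2 N) or (linear speed of decanter above 0.4 m/s and contact force between decanter and the fingers below 0.2 N)).
It fails at once if the yellow-capped bottle, the candle or the corkscrew is shifted by more than 25 mm (distance of any of white_bottle_mid, candle_mid, corkscrew_mid from where it was at the start of the episode above 0.025 m).
It also fails if it takes over 128 s, if anything falls off the work surface, if the arm or the gripper's body presses on something with over 40 N, if the wrist force passes 120 N, or if a joint passes its speed limit or range.

## Robot

A 6-joint arm with a two-finger parallel gripper is mounted at the origin on the work surface. World frame = base frame: x ahead of the robot, y to its left, z up, the work surface at z = 0. Lengths are in m, angles in rad, forces in N, time in s.
With the tool pointing down it reaches from about 0.3 to 0.875 m from the base axis. Payload 6.4 kg.
Tool frame: the origin (TCP) lies midway between the tips of the shut fingers; the grasp point (between the pads) lies 19 mm behind it (ctrl.pinch_z is the distance from the TCP to the grasp point, in m); z points along the fingers, y is the line along which they close (so a half turn about z gives the same grasp; the last joint's range is limited). The gripper opens to 85 mm and grips with 20 to 120 N. Pads are 22 mm wide; open, the fingers measure 114 mm over their backs; the gripper's body (76 mm by 85 mm) begins 54 mm behind the grasp point. The pads swing forward as they close: fully open they stand 13 mm farther back than shut.
Start: joints at [-1.536, 0.181, 1.607, -0, 1.354, -0.206], TCP at [0.137, -0.558, 0.231] pointing down, gripper open.
Joint ranges: [-2.99, 2.99], [-0.89, 2.07], [0.3, 2.58], [-1.14, 4.28], [0, 2.63], [-3.12, 3.12]. Speed limits (rad/s): [2.57, 2.57, 3.01, 3.14, 3.14, 3.14].

## Interface

Orientations are given as a unit quaternion [w, x, y, z].
In Python, from bench import ctrl gives the robot as it stands.
- The arm moves only by the tool apply_moves, never from a script. Its argument "moves" is a list of rows, each an object with "jaw": the opening, from 0 (shut) to 1 (fully open); "offset": the shift along the tool's x, y, z in mm, a list of three; "rot": the turn, a rotation vector about the tool's x, y, z in degrees, a list of three. In form: [{"jaw": jaw, "offset": [dx, dy, dz], "rot": [ax, ay, az]}, ...]. A call has exactly 5 rows; each row shifts and turns the commanded pose from where the row before left it, along the tool's axes as they then stand; what a row does not reach is not made up. A row lasts 1/8 s, in which the tool goes at most 62.5 mm and 10.7 degrees, less where a joint would pass 70% of its speed; a pose out of reach is approached as far as the arm can. A call is refused whole if a number of a shift passes 62.5 or a number of a turn 10.7, either way. A call with a gripper value outside its range is refused whole. The fingers move at their own pace and stop on an object; the grip force is fixed at half the most. Time passes only in rows, so rows that do not move let the fingers close, or fill a call up. It gives the time, the measured TCP pose, the force, the opening and the grip force at its end, in the units of the state.
- ctrl.get_obs(): the state, without advancing time (a new reading comes with each control period).
- ctrl.camera(name): name is "side" or "top" or "wrist"; returns (picture, depth): 480x640x3 uint8, red, green, blue; 480x640 float32, m along the optical axis (not along the pixel's ray), 0 where there is no reading.
- ctrl.camera_params(name): a dict with "K" (3x3 intrinsics, pixels), "dist" ([k1, k2, p1, p2, k3] as OpenCV has them; the pictures are not rectified), "cam_to_world" (4x4, takes a point from camera to world coordinates); the wrist camera has in their place "mount" (4x4, takes a point from camera to tool coordinates, whose origin is the TCP and whose axes are the flange's). Camera axes: x right, y down, z forward; pixel columns grow to the right and rows downward; lengths in m; the calibration is good to about 2 mm. A picture is of the moment at which its call begins: read the wrist's pose just before it. camera_params takes no time and is no camera call.
- ctrl.hand_in(): hands the job in; it is judged then, once.
Trained networks look in the newest picture that a camera, given by its name, has taken for a name from the list of things; names that differ only in an ending like _2 or _b are one class to them, and where a whole thing is asked for, a point or a joint stands for the part that bears it (a point fixed in the world has none). Each returns a list of dicts, best first, with "score" (0 to 1); they miss things now and then, are a little off and sometimes report something else, mostly with a low value. They report only what shows in the picture. A call takes as long as a camera call. They do not tell look-alikes from the thing itself.
- ctrl.outline_of(camera, target): "region" (480x640 bool, what is visible of it) and "position" ([column, row] in pixels, amid what is visible of it).
The state is a dict: "time_s": time; "q": joint angles; "dq": joint speeds; "joint_efforts": joint torques, N m; "eef_pos": TCP position; "eef_rot": TCP orientation; "wrist_force": force on the tool from outside, world axes, zero at the start; "torque": the same for the moment, N m; "opening": opening from 0.0 (shut) to 1.0 (fully open); "grasp_force": force on a finger pad.
Only numpy, scipy, OpenCV 4.12 (cv2) and the standard library are available. Lean on these libraries where they do the work, as an engineer would, in place of code of your own. Each camera call takes 0.05 s, during which the arm holds its last target. There are 200 camera calls.

## Working session

There is one attempt and no reset: what is moved stays moved. The work goes in short steps, Python scripts to look and compute and a tool call to move; the robot and the scene stay as the last step left them, time stands still between calls to the robot, and variables do not carry over. Pictures are saved under pics/ and viewed, at most 14 in all, crops included, and the job is handed in when it is done.

Besides the shell and the picture viewer there is one more tool, called after ">>>" as name([rows], argument=value, ...), one row to a line, values as JSON. apply_moves: Moves the arm, as the interface text tells. Its arguments: {"type":"object","properties":{"moves":{"type":"array"}},"required":["moves"]}

```bash
ls; mkdir -p pics; python3 - <<'E'
from bench import ctrl
import cv2,numpy as np
o=ctrl.get_obs();print({k:np.round(v,3) for k,v in o.items()},ctrl.pinch_z)
for n in("top","side"):
    im,d=ctrl.camera(n);cv2.imwrite(f"pics/{n}0.png",im[:,:,::-1]);np.save(f"{n}0.npy",d)
    p=ctrl.camera_params(n);print(n,{k:np.round(v,3).tolist() for k,v in p.items()})
print(np.round(ctrl.camera_params("wrist")["mount"],3))
E
```

```text
pics
{'time_s': np.float64(0.0), 'q': array([-1.536,  0.182,  1.608,  0.   ,  1.354, -0.206]), 'dq': array([ 0.002, -0.001,  0.   , -0.001, -0.001,  0.001]), 'joint_efforts': array([-0.0000e+00, -4.4487e+01, -3.5134e+01, -0.0000e+00,  9.0000e-03,
       -0.0000e+00]), 'eef_pos': array([ 0.137, -0.558,  0.23 ]), 'eef_rot': array([-0.001,  0.993,  0.12 ,  0.   ]), 'wrist_force': array([-0.085,  0.694, -0.67 ]), 'torque': array([-0.003, -0.043,  0.005]), 'grasp_force': np.float64(0.0), 'opening': np.float64(1.001)} 0.0187
top {'K': [[478.528, 0.0, 317.9], [0.0, 478.528, 238.035], [0.0, 0.0, 1.0]], 'dist': [0.007, 0.0, 0.0, 0.0, 0.0], 'cam_to_world': [[0.153, -0.967, 0.202, 0.377], [-0.988, -0.151, 0.026, -0.011], [0.006, -0.204, -0.979, 1.27], [0.0, 0.0, 0.0, 1.0]]}
side {'K': [[575.972, 0.0, 315.128], [0.0, 575.972, 235.593], [0.0, 0.0, 1.0]], 'dist': [0.057, 0.0, 0.0, 0.0, 0.0], 'cam_to_world': [[-0.988, -0.083, 0.128, 0.42], [-0.151, 0.629, -0.762, 1.129], [-0.018, -0.773, -0.635, 1.021], [0.0, 0.0, 0.0, 1.0]]}
[[ 0.    -0.956 -0.292  0.076]
 [ 1.     0.001 -0.001  0.   ]
 [ 0.001 -0.292  0.956 -0.142]
 [ 0.     0.     0.     1.   ]]
```

View pics/top0.png

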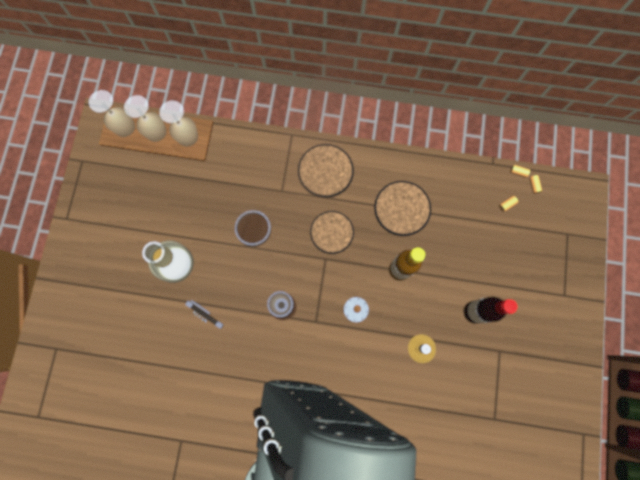

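View pics/side0.png

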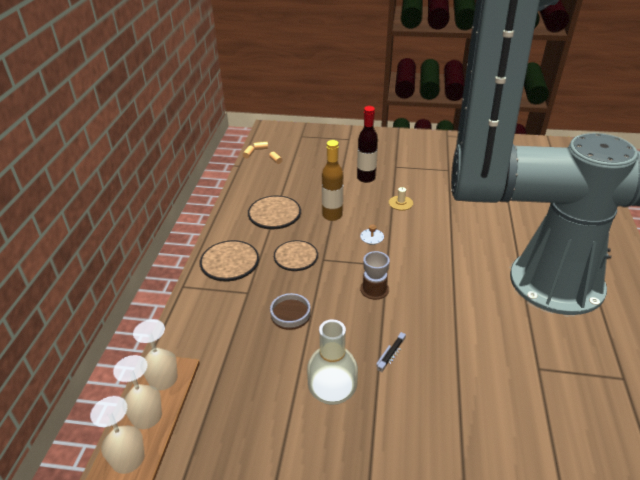

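```bash
cat > h.py <<'E'
from bench import ctrl
import cv2,numpy as np
from scipy.spatial.transform import Rotation as R
def ray(n,uv,T=None):
    p=ctrl.camera_params(n);T=p["cam_to_world"] if T is None else T
    q=cv2.undistortPoints(np.array(uv,float).reshape(-1,1,2),np.array(p["K"]),np.array(p["dist"])).reshape(-1,2)
    d=np.c_[q,np.ones(len(q))]@T[:3,:3].T
    return T[:3,3],d
def atz(n,uv,z,T=None):
    o,d=ray(n,uv,T);return o+d*((z-o[2])/d[:,2])[:,None]
def cloud(n,mask,depth,T=None):
    v,u=np.nonzero(mask&(depth>0));o,d=ray(n,np.c_[u,v],T);return o+d*depth[v,u][:,None]
def tcpT():
    o=ctrl.get_obs();q=o["eef_rot"];T=np.eye(4);T[:3,:3]=R.from_quat([q[1],q[2],q[3],q[0]]).as_matrix();T[:3,3]=o["eef_pos"];return T
def wristT(): return tcpT()@np.array(ctrl.camera_params("wrist")["mount"])
def circ(p):
    # circle fit
    A=np.c_[2*p[:,:2],np.ones(len(p))];s=np.linalg.lstsq(A,(p[:,:2]**2).sum(1),rcond=None)[0]
    return s[:2],np.sqrt(s[2]+s[:2]@s[:2])
def pitch(goal,yaw=None):
    """mm/deg in current tool axes to bring TCP to goal; vertical tool"""
    T=tcpT();d=T[:3,:3].T@(np.array(goal)-T[:3,3])*1000
    y=T[:3,1];print("tcp",T[:3,3].round(4),"yaw y-axis deg",np.degrees(np.arctan2(y[1],y[0])).round(1),"tilt",T[:3,2].round(3),"need mm",d.round(1))
E
python3 - <<'E'
from h import *
N=["bottle_mid","decanter_mid","funnel_mid","strainer_mid","coaster_floor","mat_top","stand_top","white_bottle_mid","candle_mid","corkscrew_mid"]
for n in("top","side"):
    im,d=ctrl.camera(n)
    for t in N:
        for r in ctrl.outline_of(n,t):
            if r["score"]<.2: continue
            c=cloud(n,r["region"],d);
            print(n,t,round(r["score"],2),np.round(r["position"]),r["region"].sum(),"med",np.median(c,0).round(3) if len(c) else None,"z",np.percentile(c[:,2],[2,98]).round(3) if len(c) else None,"x",np.percentile(c[:,0],[1,99]).round(3),"y",np.percentile(c[:,1],[1,99]).round(3))
E
```

```text
top bottle_mid 0.9 [488. 312.] 1139 med [ 0.501 -0.398  0.152] z [-0.001  0.243] x [0.476 0.548] y [-0.496 -0.383]
top decanter_mid 0.94 [169. 257.] 1589 med [0.505 0.37  0.095] z [0.025 0.18 ] x [0.461 0.556] y [0.338 0.424]
top decanter_mid 0.73 [421. 352.] 641 med [ 0.391 -0.281  0.006] z [-0.     0.054] x [0.358 0.425] y [-0.319 -0.252]
top funnel_mid 0.88 [279. 303.] 509 med [0.444 0.09  0.068] z [0.054 0.102] x [0.413 0.471] y [0.06  0.116]
top strainer_mid 0.59 [356. 309.] 483 med [ 0.463 -0.102  0.016] z [0.001 0.052] x [0.433 0.496] y [-0.132 -0.074]
top coaster_floor 0.69 [253. 225.] 1031 med [0.637 0.203 0.009] z [-0.     0.028] x [0.588 0.68 ] y [0.155 0.247]
top mat_top 0.94 [404. 212.] 2525 med [ 0.755 -0.191  0.008] z [0.002 0.013] x [0.682 0.83 ] y [-0.264 -0.118]
top mat_top 0.83 [330. 234.] 1464 med [ 0.659 -0.011  0.006] z [0.    0.011] x [0.604 0.716] y [-0.068  0.043]
top mat_top 0.64 [324. 174.] 2353 med [0.829 0.033 0.007] z [0.002 0.013] x [0.757 0.902] y [-0.04   0.106]
top mat_top 0.25 [486. 312.] 1087 med [ 0.5   -0.398  0.155] z [0.012 0.243] x [0.476 0.53
[... 1710 characters left out ...]
-0.037  0.113]
side mat_top 0.47 [374. 235.] 296 med [ 0.468 -0.096  0.015] z [0.01  0.051] x [0.441 0.497] y [-0.13  -0.068]
side stand_top 0.94 [371. 288.] 477 med [0.446 0.115 0.021] z [-0.001  0.051] x [0.414 0.481] y [0.077 0.126]
side white_bottle_mid 0.74 [335. 188.] 1375 med [ 0.589 -0.181  0.113] z [0.001 0.238] x [0.563 0.65 ] y [-0.439 -0.168]
side candle_mid 0.68 [298. 254.] 1134 med [ 0.664 -0.003  0.005] z [-0.002  0.01 ] x [0.608 0.721] y [-0.073  0.051]
side candle_mid 0.67 [402. 200.] 343 med [ 0.397 -0.273  0.006] z [-0.002  0.052] x [0.366 0.429] y [-0.319 -0.246]
side corkscrew_mid 0.7 [389. 355.] 361 med [0.401 0.299 0.011] z [0.    0.016] x [0.37  0.425] y [0.238 0.34 ]
```

The top view shows the red-capped bottle at about (488,312), coaster (253,227), smallest mat (332,232), decanter (170,260), funnel in its stand (280,304), and strainer (356,309). The side view agrees: red cap at (369,112) and the smallest mat at (296,254). I'll move over the bottle now.

>>> apply_moves([
  {"jaw":1,"offset":[0,0,-50],"rot":[0,0,10]},
  {"jaw":1,"offset":[0,0,-50],"rot":[0,0,3.8]},
  {"jaw":1,"offset":[46,-20,0],"rot":[0,0,0]},
  {"jaw":1,"offset":[46,-21,0],"rot":[0,0,0]},
  {"jaw":1,"offset":[46,-21,0],"rot":[0,0,0]},
])

```text
time_s: 1.82
eef_pos: [0.2763, -0.4958, 0.3315]
eef_rot: [0.0, 1.0, -0.0, 0.0]
wrist_force: [-0.4, -0.3, 0.3]
opening: 0.996
grasp_force: 0.0
```

>>> apply_moves([
  {"jaw":1,"offset":[46,-20,0],"rot":[0,0,0]},
  {"jaw":1,"offset":[46,-21,0],"rot":[0,0,0]},
  {"jaw":1,"offset":[46,-21,0],"rot":[0,0,0]},
  {"jaw":1,"offset":[46,-21,0],"rot":[0,0,0]},
  {"jaw":1,"offset":[46,-21,0],"rot":[0,0,0]},
])

```text
time_s: 2.45
eef_pos: [0.5066, -0.3916, 0.3314]
eef_rot: [0.0, 1.0, -0.0, 0.0]
wrist_force: [-0.4, -1.1, 0.3]
opening: 0.996
grasp_force: 0.0
```

>>> apply_moves([
  {"jaw":1,"offset":[0,0,0],"rot":[0,0,0]},
  {"jaw":1,"offset":[0,0,0],"rot":[0,0,0]},
  {"jaw":1,"offset":[0,0,0],"rot":[0,0,0]},
  {"jaw":1,"offset":[0,0,0],"rot":[0,0,0]},
  {"jaw":1,"offset":[0,0,0],"rot":[0,0,0]},
])

```text
time_s: 3.08
eef_pos: [0.5046, -0.393, 0.3315]
eef_rot: [0.0, 1.0, -0.001, 0.0]
wrist_force: [0.4, 0.2, 0.4]
opening: 1.002
grasp_force: 0.0
```

```bash
python3 - <<'E'
from h import *
T=wristT();im,d=ctrl.camera("wrist");cv2.imwrite("pics/w1.png",im[:,:,::-1])
for r in ctrl.outline_of("wrist","bottle_mid"):
    c=cloud("wrist",r["region"],d,T);print(r["score"],r["position"],len(c),np.percentile(c[:,2],[1,50,99]).round(3))
    t=c[c[:,2]>0.232]
    if len(t): print(t.mean(0).round(4),circ(t)[1],np.percentile(t,[1,99],axis=0).round(4))
for n in("top","side"):
    im,d=ctrl.camera(n)
    for r in ctrl.outline_of(n,"bottle_mid")[:1]:
        c=cloud(n,r["region"],d);t=c[c[:,2]>.234];print(n,t.mean(0),np.percentile(t,[1,99],axis=0).round(4))
E
```

```text
0.7 [339.1, 210.4] 4209 [-0.     0.173  0.241]
[ 0.5121 -0.4105  0.2392] 0.01058586982384602 [[ 0.4975 -0.424   0.233 ]
 [ 0.5256 -0.3971  0.241 ]]
top [ 0.47756854 -0.30480915  0.45207409] [[ 0.4495 -0.3461  0.3454]
 [ 0.4928 -0.2456  0.6097]]
side [ 0.5099436  -0.40334023  0.23749319] [[ 0.4963 -0.4218  0.2343]
 [ 0.5232 -0.3846  0.2413]]
```

View pics/w1.png

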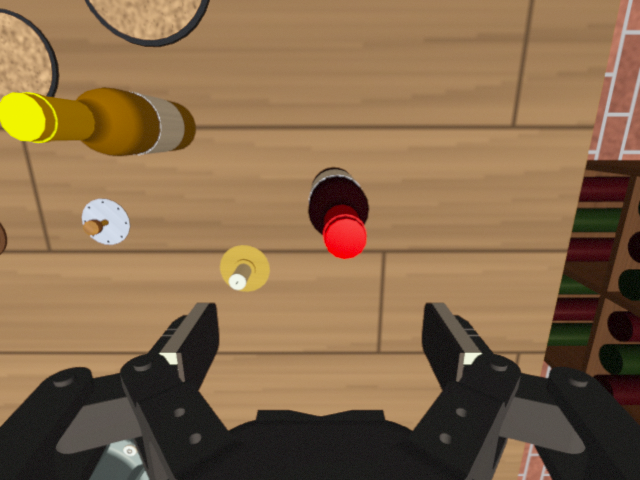

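The wrist view shows the red cap at (345,236), which puts the bottle axis at about (0.512, -0.411).

>>> apply_moves([
  {"jaw":1,"offset":[7,18,30],"rot":[0,0,0]},
  {"jaw":1,"offset":[0,0,40],"rot":[0,0,0]},
  {"jaw":1,"offset":[0,0,40],"rot":[0,0,0]},
  {"jaw":1,"offset":[0,0,30],"rot":[0,0,0]},
  {"jaw":1,"offset":[0,0,0],"rot":[0,0,0]},
])

```text
time_s: 4.0
eef_pos: [0.5108, -0.4089, 0.1881]
eef_rot: [-0.002, 1.0, -0.0, -0.002]
wrist_force: [0.1, -0.1, 0.3]
opening: 1.001
grasp_force: 0.0
```

>>> apply_moves([
  {"jaw":0,"offset":[0,0,0],"rot":[0,0,0]},
  {"jaw":0,"offset":[0,0,0],"rot":[0,0,0]},
  {"jaw":0,"offset":[0,0,0],"rot":[0,0,0]},
  {"jaw":0,"offset":[0,0,0],"rot":[0,0,0]},
  {"jaw":0,"offset":[0,0,0],"rot":[0,0,0]},
])

```text
time_s: 4.62
eef_pos: [0.5127, -0.4109, 0.1929]
eef_rot: [0.001, 1.0, -0.0, 0.001]
wrist_force: [-0.6, 1.0, 6.6]
opening: 0.326
grasp_force: 60.3
```

>>> apply_moves([
  {"jaw":0,"offset":[0,0,0],"rot":[0,0,0]},
  {"jaw":0,"offset":[0,0,0],"rot":[0,0,0]},
  {"jaw":0,"offset":[0,0,-5],"rot":[0,0,0]},
  {"jaw":0,"offset":[0,0,-10],"rot":[0,0,0]},
  {"jaw":0,"offset":[0,0,-15],"rot":[0,0,0]},
])

```text
time_s: 5.25
eef_pos: [0.5115, -0.4097, 0.2204]
eef_rot: [-0.001, 1.0, -0.0, -0.001]
wrist_force: [0.3, 0.1, -8.6]
opening: 0.329
grasp_force: 59.7
```

>>> apply_moves([
  {"jaw":0,"offset":[0,0,-25],"rot":[0,0,0]},
  {"jaw":0,"offset":[0,0,-35],"rot":[0,0,0]},
  {"jaw":0,"offset":[-5,-5,-35],"rot":[0,0,0]},
  {"jaw":0,"offset":[-15,-25,-15],"rot":[0,0,0]},
  {"jaw":0,"offset":[-20,-35,0],"rot":[0,0,0]},
])

```text
time_s: 5.88
eef_pos: [0.4724, -0.346, 0.3342]
eef_rot: [0.002, 1.0, -0.0, 0.002]
wrist_force: [-0.1, -0.4, -7.9]
opening: 0.323
grasp_force: 60.2
```

>>> apply_moves([
  {"jaw":0,"offset":[-20,-40,0],"rot":[0,0,0]},
  {"jaw":0,"offset":[-20,-40,0],"rot":[0,0,0]},
  {"jaw":0,"offset":[-10,-40,0],"rot":[0,0,0]},
  {"jaw":0,"offset":[0,-40,0],"rot":[0,0,0]},
  {"jaw":0,"offset":[5,-40,0],"rot":[0,0,0]},
])

```text
time_s: 6.5
eef_pos: [0.4268, -0.1443, 0.3324]
eef_rot: [0.001, 1.0, -0.0, 0.001]
wrist_force: [0.7, -0.7, -8.5]
opening: 0.325
grasp_force: 60.2
```

>>> apply_moves([
  {"jaw":0,"offset":[15,-40,0],"rot":[0,0,0]},
  {"jaw":0,"offset":[20,-40,0],"rot":[0,0,0]},
  {"jaw":0,"offset":[25,-40,0],"rot":[0,0,0]},
  {"jaw":0,"offset":[25,-40,0],"rot":[0,0,0]},
  {"jaw":0,"offset":[25,-40,0],"rot":[0,0,0]},
])

```text
time_s: 7.12
eef_pos: [0.5378, 0.056, 0.3324]
eef_rot: [0.0, 1.0, 0.0, 0.001]
wrist_force: [0.6, -1.7, -7.8]
opening: 0.324
grasp_force: 60.2
```

>>> apply_moves([
  {"jaw":0,"offset":[15,-30,0],"rot":[0,0,0]},
  {"jaw":0,"offset":[10,-20,0],"rot":[0,0,0]},
  {"jaw":0,"offset":[0,0,0],"rot":[0,0,0]},
  {"jaw":0,"offset":[0,0,0],"rot":[0,0,0]},
  {"jaw":0,"offset":[0,0,0],"rot":[0,0,0]},
])

```text
time_s: 7.75
eef_pos: [0.562, 0.1036, 0.3315]
eef_rot: [0.0, 1.0, -0.001, 0.0]
wrist_force: [0.2, 1.0, -8.5]
opening: 0.326
grasp_force: 60.4
```

```bash
python3 - <<'E'
from h import *
pitch([0.638,0.203,0.33])
T=wristT();im,d=ctrl.camera("wrist");cv2.imwrite("pics/w2.png",im[:,:,::-1])
for t in("coaster_floor","mat_top","bottle_mid"):
  for r in ctrl.outline_of("wrist",t):
    if r["score"]<.3: continue
    c=cloud("wrist",r["region"],d,T);print(t,r["score"],np.round(r["position"]),len(c),np.median(c,0).round(4),"p",np.percentile(c,[1,99],axis=0).round(3).tolist())
    m=r["region"].astype(np.uint8);k=max(cv2.findContours(m,0,1)[0],key=cv2.contourArea).reshape(-1,2)
    z=.026 if t[0]=="c" else .006
    hull=cv2.convexHull(atz("wrist",k,z,T)[:,:2].astype(np.float32)).reshape(-1,2)
    print("  rim circle",circ(hull), "minEnc",cv2.minEnclosingCircle(hull))
E
```

```text
tcp [0.562  0.1036 0.3315] yaw y-axis deg -90.1 tilt [ 0. -0. -1.] need mm [ 75.9 -99.5   1.4]
coaster_floor 0.57 [239. 136.] 4939 [0.6419 0.2034 0.008 ] p [[0.597, 0.155, 0.005], [0.685, 0.245, 0.026]]
  rim circle (array([0.64092706, 0.19964042]), np.float64(0.04744301911413738)) minEnc ((0.6404847502708435, 0.19963262975215912), 0.04846460744738579)
mat_top 0.87 [379.  10.] 2305 [0.7763 0.0351 0.0071] p [[0.759, -0.022, -0.0], [0.788, 0.09, 0.009]]
  rim circle (array([0.83389439, 0.03479168]), np.float64(0.0770746092921005)) minEnc ((0.7873877882957458, 0.03465455025434494), 0.06101957708597183)
mat_top 0.83 [564.  43.] 10788 [ 0.7459 -0.1877  0.0069] p [[0.688, -0.264, 0.002], [0.788, -0.114, 0.009]]
  rim circle (array([ 0.7620794 , -0.18872928]), np.float64(0.07917059419096421)) minEnc ((0.7611435055732727, -0.18893148005008698), 0.07957712560892105)
mat_top 0.64 [412. 107.] 7459 [ 0.668  -0.008   0.0051] p [[0.61, -0.065, 0.002], [0.722, 0.048, 0.007]]
  rim circle (array([ 0.66557123, -0.00807697]), np.float64(0.059508882504148895)) minEnc ((0.66612708568573, -0.008164554834365845), 0.06058834493160248)
bottle_mid 0.86 [321. 303.] 16910 [0.5732 0.1035 0.3441] p [[0.55, 0.078, 0.166], [0.59, 0.128, 0.379]]
  rim circle (array([0.37857542, 0.1083002 ]), np.float64(0.16475999787851248)) minEnc ((0.3825324773788452, 0.10711244493722916), 0.18768160045146942)
```

View pics/w2.png

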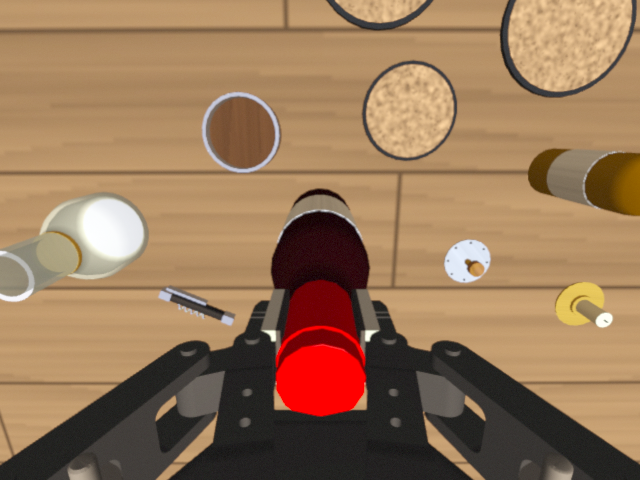

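Wrist view: coaster at (241,132), giving (0.641, 0.200); small mat at (410,110), giving (0.666, -0.008). The bottle hangs upright in the jaws.

>>> apply_moves([
  {"jaw":0,"offset":[15,-20,0],"rot":[0,0,0]},
  {"jaw":0,"offset":[25,-30,0],"rot":[0,0,0]},
  {"jaw":0,"offset":[25,-30,0],"rot":[0,0,0]},
  {"jaw":0,"offset":[14,-16,0],"rot":[0,0,0]},
  {"jaw":0,"offset":[0,0,15],"rot":[0,0,0]},
])

```text
time_s: 8.57
eef_pos: [0.6425, 0.2017, 0.3169]
eef_rot: [-0.0, 1.0, 0.001, 0.001]
wrist_force: [-0.1, -0.1, -7.9]
opening: 0.325
grasp_force: 60.8
```

>>> apply_moves([
  {"jaw":0,"offset":[0,0,25],"rot":[0,0,0]},
  {"jaw":0,"offset":[0,0,30],"rot":[0,0,0]},
  {"jaw":0,"offset":[0,0,30],"rot":[0,0,0]},
  {"jaw":0,"offset":[0,0,20],"rot":[0,0,0]},
  {"jaw":0,"offset":[0,0,0],"rot":[0,0,0]},
])

```text
time_s: 9.2
eef_pos: [0.6395, 0.1999, 0.2088]
eef_rot: [0.0, 1.0, -0.0, -0.003]
wrist_force: [-0.4, 0.1, -8.4]
opening: 0.318
grasp_force: 60.7
```

>>> apply_moves([
  {"jaw":0,"offset":[0,0,2],"rot":[0,0,0]},
  {"jaw":0,"offset":[0,0,2],"rot":[0,0,0]},
  {"jaw":0,"offset":[0,0,2],"rot":[0,0,0]},
  {"jaw":0,"offset":[0,0,1],"rot":[0,0,0]},
  {"jaw":0,"offset":[0,0,0],"rot":[0,0,0]},
])

```text
time_s: 9.82
eef_pos: [0.6411, 0.2006, 0.2043]
eef_rot: [-0.0, 1.0, 0.0, -0.0]
wrist_force: [0.1, -0.2, -9.2]
opening: 0.329
grasp_force: 60.7
```

>>> apply_moves([
  {"jaw":0,"offset":[0,0,1],"rot":[0,0,0]},
  {"jaw":0,"offset":[0,0,1],"rot":[0,0,0]},
  {"jaw":0,"offset":[0,0,1],"rot":[0,0,0]},
  {"jaw":0,"offset":[0,0,0],"rot":[0,0,0]},
  {"jaw":0,"offset":[0,0,0],"rot":[0,0,0]},
])

```text
time_s: 10.45
eef_pos: [0.6412, 0.2005, 0.2013]
eef_rot: [-0.0, 1.0, -0.0, -0.0]
wrist_force: [0.8, 0.0, -8.3]
opening: 0.321
grasp_force: 60.7
```

>>> apply_moves([
  {"jaw":0,"offset":[0,0,1],"rot":[0,0,0]},
  {"jaw":0,"offset":[0,0,0.5],"rot":[0,0,0]},
  {"jaw":0,"offset":[0,0,0.5],"rot":[0,0,0]},
  {"jaw":0,"offset":[0,0,0],"rot":[0,0,0]},
  {"jaw":0,"offset":[0,0,0],"rot":[0,0,0]},
])

```text
time_s: 11.08
eef_pos: [0.6419, 0.2007, 0.201]
eef_rot: [-0.0, 1.0, 0.0, 0.001]
wrist_force: [-2.8, -0.8, 5.8]
opening: 0.325
grasp_force: 62.2
```

>>> apply_moves([
  {"jaw":0.5,"offset":[0,0,0],"rot":[0,0,0]},
  {"jaw":1,"offset":[0,0,0],"rot":[0,0,0]},
  {"jaw":1,"offset":[0,0,0],"rot":[0,0,0]},
  {"jaw":1,"offset":[0,0,0],"rot":[0,0,0]},
  {"jaw":1,"offset":[0,0,-15],"rot":[0,0,0]},
])

```text
time_s: 11.7
eef_pos: [0.6402, 0.2004, 0.2132]
eef_rot: [0.0, 1.0, -0.0, -0.002]
wrist_force: [0.3, -0.1, 0.0]
opening: 0.998
grasp_force: 0.0
```

>>> apply_moves([
  {"jaw":1,"offset":[0,0,-40],"rot":[0,0,0]},
  {"jaw":1,"offset":[0,0,-40],"rot":[0,0,0]},
  {"jaw":1,"offset":[-25,-40,-5],"rot":[0,0,0]},
  {"jaw":1,"offset":[-30,-45,0],"rot":[0,0,0]},
  {"jaw":1,"offset":[-30,-45,0],"rot":[0,0,0]},
])

```text
time_s: 12.32
eef_pos: [0.5556, 0.3317, 0.301]
eef_rot: [-0.0, 1.0, -0.0, 0.001]
wrist_force: [0.7, 1.1, -0.7]
opening: 0.999
grasp_force: 0.0
```

>>> apply_moves([
  {"jaw":1,"offset":[-25,-40,0],"rot":[0,0,0]},
  {"jaw":1,"offset":[-20,-30,0],"rot":[0,0,0]},
  {"jaw":1,"offset":[0,0,0],"rot":[0,0,0]},
  {"jaw":1,"offset":[0,0,0],"rot":[0,0,0]},
  {"jaw":1,"offset":[0,0,0],"rot":[0,0,0]},
])

```text
time_s: 12.95
eef_pos: [0.5121, 0.3995, 0.2996]
eef_rot: [0.0, 1.0, -0.001, 0.0]
wrist_force: [0.7, -0.4, 0.3]
opening: 0.997
grasp_force: 0.0
```

```bash
python3 - <<'E'
from h import *
T=wristT();print(T[:3,3],tcpT()[:3,3]);im,d=ctrl.camera("wrist");cv2.imwrite("pics/w3.png",im[:,:,::-1])
for t in("decanter_mid","coaster_floor","bottle_mid"):
  for r in ctrl.outline_of("wrist",t):
    if r["score"]<.3: continue
    c=cloud("wrist",r["region"],d,T);print(t,r["score"],np.round(r["position"]),len(c),np.median(c,0).round(4),"p",np.percentile(c,[1,99],axis=0).round(3).tolist())
    zt=.175 if t[0]=="d" else .232
    q=c[(c[:,2]>zt)&(c[:,2]<zt+.012)]
    if len(q)>20: 
        h=cv2.convexHull(q[:,:2].astype(np.float32)).reshape(-1,2);print("  top",circ(h),cv2.minEnclosingCircle(h))
E
```

```text
[0.58773841 0.39921384 0.44129204] [0.51208168 0.39952633 0.2996078 ]
decanter_mid 0.64 [326. 206.] 7742 [0.527  0.3914 0.1075] p [[0.488, 0.343, 0.0], [0.566, 0.439, 0.18]]
  top (array([0.51536796, 0.39045633]), np.float64(0.024860990596502826)) ((0.5153696537017822, 0.39029982686042786), 0.02527429535984993)
coaster_floor 0.93 [463.  88.] 2725 [0.6387 0.2234 0.0088] p [[0.595, 0.171, 0.0], [0.686, 0.25, 0.026]]
bottle_mid 0.71 [559.  70.] 11433 [0.6346 0.2199 0.1561] p [[0.61, 0.189, 0.01], [0.666, 0.232, 0.215]]
```

View pics/w3.png

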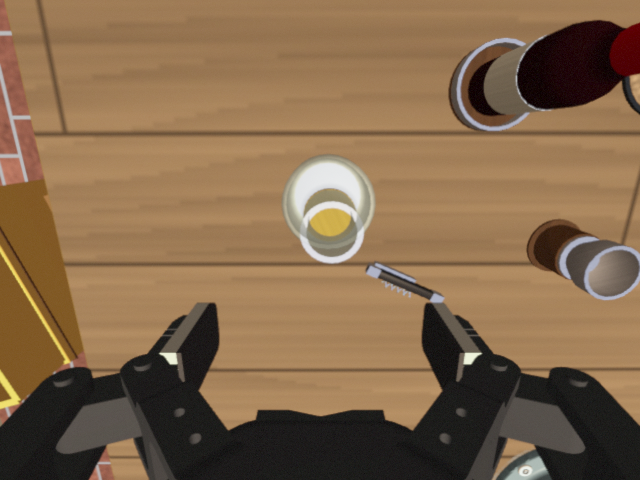

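Wrist view: the bottle stands in the coaster (upper right), and the decanter rim is at (332,232), giving an axis of (0.515, 0.390).

>>> apply_moves([
  {"jaw":1,"offset":[3,9,30],"rot":[0,0,0]},
  {"jaw":1,"offset":[0,0,50],"rot":[0,0,0]},
  {"jaw":1,"offset":[0,0,45],"rot":[0,0,0]},
  {"jaw":1,"offset":[0,0,40],"rot":[0,0,0]},
  {"jaw":1,"offset":[0,0,0],"rot":[0,0,0]},
])

```text
time_s: 13.78
eef_pos: [0.5119, 0.3899, 0.1304]
eef_rot: [0.002, 1.0, -0.0, -0.004]
wrist_force: [0.3, 0.4, -0.1]
opening: 1.004
grasp_force: 0.0
```

>>> apply_moves([
  {"jaw":0,"offset":[0,0,0],"rot":[0,0,0]},
  {"jaw":0,"offset":[0,0,0],"rot":[0,0,0]},
  {"jaw":0,"offset":[0,0,0],"rot":[0,0,0]},
  {"jaw":0,"offset":[0,0,0],"rot":[0,0,0]},
  {"jaw":0,"offset":[0,0,0],"rot":[0,0,0]},
])

```text
time_s: 14.4
eef_pos: [0.5158, 0.3919, 0.1374]
eef_rot: [-0.001, 1.0, -0.0, 0.002]
wrist_force: [-0.2, -3.6, 5.6]
opening: 0.574
grasp_force: 62.1
```

>>> apply_moves([
  {"jaw":0,"offset":[0,0,0],"rot":[0,0,0]},
  {"jaw":0,"offset":[0,0,-5],"rot":[0,0,0]},
  {"jaw":0,"offset":[0,0,-20],"rot":[0,0,0]},
  {"jaw":0,"offset":[0,0,-35],"rot":[0,0,0]},
  {"jaw":0,"offset":[0,0,-35],"rot":[0,0,0]},
])

```text
time_s: 15.02
eef_pos: [0.5139, 0.3916, 0.231]
eef_rot: [0.0, 1.0, 0.0, -0.0]
wrist_force: [-0.0, 0.9, -5.3]
opening: 0.572
grasp_force: 63.5
```

>>> apply_moves([
  {"jaw":0,"offset":[0,0,-35],"rot":[0,0,0]},
  {"jaw":0,"offset":[-5,15,-20],"rot":[0,0,0]},
  {"jaw":0,"offset":[-10,25,0],"rot":[0,0,0]},
  {"jaw":0,"offset":[-15,35,0],"rot":[0,0,0]},
  {"jaw":0,"offset":[-15,40,0],"rot":[0,0,0]},
])

```text
time_s: 15.65
eef_pos: [0.4684, 0.2759, 0.2853]
eef_rot: [-0.0, 1.0, 0.0, 0.0]
wrist_force: [1.1, -1.4, -4.6]
opening: 0.57
grasp_force: 63.9
```

>>> apply_moves([
  {"jaw":0,"offset":[0,40,0],"rot":[0,0,0]},
  {"jaw":0,"offset":[0,40,0],"rot":[0,0,0]},
  {"jaw":0,"offset":[10,40,0],"rot":[0,0,0]},
  {"jaw":0,"offset":[20,40,0],"rot":[0,0,0]},
  {"jaw":0,"offset":[30,40,0],"rot":[0,0,0]},
])

```text
time_s: 16.27
eef_pos: [0.5293, 0.0756, 0.2858]
eef_rot: [-0.0, 1.0, 0.0, 0.001]
wrist_force: [-0.3, 0.2, -5.2]
opening: 0.573
grasp_force: 63.9
```

>>> apply_moves([
  {"jaw":0,"offset":[35,35,0],"rot":[0,0,0]},
  {"jaw":0,"offset":[35,25,0],"rot":[0,0,0]},
  {"jaw":0,"offset":[35,15,0],"rot":[0,0,0]},
  {"jaw":0,"offset":[20,5,0],"rot":[0,0,0]},
  {"jaw":0,"offset":[0,0,0],"rot":[0,0,0]},
])

```text
time_s: 16.9
eef_pos: [0.6549, -0.0041, 0.2845]
eef_rot: [-0.0, 1.0, -0.0, -0.0]
wrist_force: [0.4, 0.5, -6.4]
opening: 0.572
grasp_force: 63.9
```

>>> apply_moves([
  {"jaw":0,"offset":[0,0,0],"rot":[0,0,0]},
  {"jaw":0,"offset":[0,0,0],"rot":[0,0,0]},
  {"jaw":0,"offset":[0,0,0],"rot":[0,0,0]},
  {"jaw":0,"offset":[0,0,0],"rot":[0,0,0]},
  {"jaw":0,"offset":[0,0,0],"rot":[0,0,0]},
])

```text
time_s: 17.52
eef_pos: [0.6541, -0.0034, 0.2844]
eef_rot: [-0.0, 1.0, -0.0, 0.0]
wrist_force: [-0.1, 0.3, -5.8]
opening: 0.573
grasp_force: 63.9
```

```bash
python3 - <<'E'
from h import *
pitch([.666,-.008,.285])
T=wristT();im,d=ctrl.camera("wrist");cv2.imwrite("pics/w4.png",im[:,:,::-1])
for t in("mat_top","decanter_mid"):
  for r in ctrl.outline_of("wrist",t):
    if r["score"]<.3: continue
    c=cloud("wrist",r["region"],d,T);print(t,r["score"],np.round(r["position"]),len(c),np.median(c,0).round(4),"p",np.percentile(c,[1,99],axis=0).round(3).tolist())
    m=r["region"].astype(np.uint8);k=max(cv2.findContours(m,0,1)[0],key=cv2.contourArea).reshape(-1,2)
    if t[0]=="m":
      h=cv2.convexHull(atz("wrist",k,.006,T)[:,:2].astype(np.float32)).reshape(-1,2);print("  ",circ(h),cv2.minEnclosingCircle(h))
    else:
      zt=c[:,2].max();q=c[c[:,2]>np.percentile(c[:,2],99.5)-.006]
      h=cv2.convexHull(q[:,:2].astype(np.float32)).reshape(-1,2);print("  top",q[:,2].mean(),circ(h),cv2.minEnclosingCircle(h))
E
```

```text
tcp [ 0.6541 -0.0034  0.2844] yaw y-axis deg -90.0 tilt [ 0.  0. -1.] need mm [11.9  4.6 -0.6]
mat_top 0.84 [485. 104.] 16332 [ 0.7665 -0.1893  0.0071] p [[0.689, -0.264, 0.004], [0.835, -0.116, 0.009]]
   (array([ 0.76227806, -0.18965526]), np.float64(0.07866872898704884)) ((0.7611927390098572, -0.18973085284233093), 0.07980921119451523)
mat_top 0.61 [330. 160.] 2660 [ 0.6997 -0.0124  0.0052] p [[0.67, -0.066, 0.003], [0.723, 0.045, 0.007]]
   (array([ 0.66777356, -0.00953757]), np.float64(0.05838990017995616)) ((0.6743718385696411, -0.01052485778927803), 0.05839385837316513)
mat_top 0.6 [286.  44.] 13216 [0.8218 0.0337 0.0074] p [[0.762, -0.039, 0.005], [0.864, 0.107, 0.009]]
   (array([0.83605922, 0.0339943 ]), np.float64(0.07754666733471982)) ((0.8352301716804504, 0.03441305458545685), 0.0781838595867157)
decanter_mid 0.63 [317. 292.] 30902 [ 0.6706 -0.0039  0.2878] p [[0.633, -0.048, 0.191], [0.704, 0.039, 0.327]]
  top 0.32531150457778546 (array([ 0.65491694, -0.00344341]), np.float64(0.02440097509626908)) ((0.6538971066474915, -0.0028588527347892523), 0.025518110021948814)
```

View pics/w4.png

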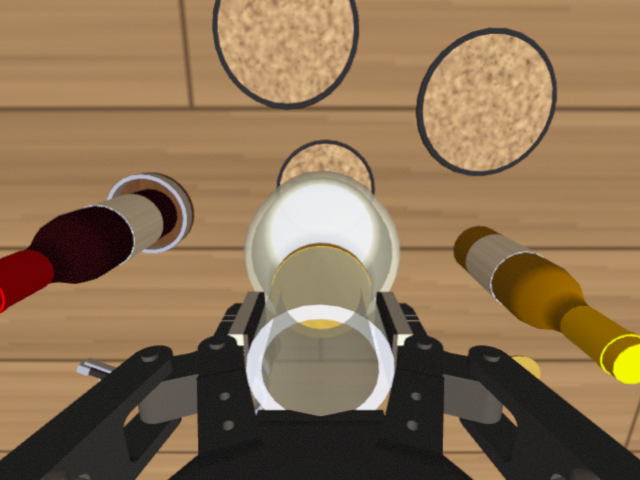

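Wrist view: the decanter hangs upright at (320,360), the mat's far edge is at (325,150), and both bottles are well clear.

>>> apply_moves([
  {"jaw":0,"offset":[12,5,10],"rot":[0,0,0]},
  {"jaw":0,"offset":[0,0,30],"rot":[0,0,0]},
  {"jaw":0,"offset":[0,0,35],"rot":[0,0,0]},
  {"jaw":0,"offset":[0,0,35],"rot":[0,0,0]},
  {"jaw":0,"offset":[0,0,20],"rot":[0,0,0]},
])

```text
time_s: 18.3
eef_pos: [0.6653, -0.0086, 0.1509]
eef_rot: [-0.0, 1.0, -0.0, -0.002]
wrist_force: [0.1, 0.8, -6.2]
opening: 0.574
grasp_force: 63.9
```

>>> apply_moves([
  {"jaw":0,"offset":[0,0,4],"rot":[0,0,0]},
  {"jaw":0,"offset":[0,0,3],"rot":[0,0,0]},
  {"jaw":0,"offset":[0,0,2],"rot":[0,0,0]},
  {"jaw":0,"offset":[0,0,1],"rot":[0,0,0]},
  {"jaw":0,"offset":[0,0,0],"rot":[0,0,0]},
])

```text
time_s: 18.92
eef_pos: [0.6664, -0.0085, 0.1448]
eef_rot: [0.0, 1.0, -0.0, 0.0]
wrist_force: [-0.9, -0.7, -5.7]
opening: 0.573
grasp_force: 64.0
```

>>> apply_moves([
  {"jaw":0,"offset":[0,0,1],"rot":[0,0,0]},
  {"jaw":0,"offset":[0,0,1],"rot":[0,0,0]},
  {"jaw":0,"offset":[0,0,1],"rot":[0,0,0]},
  {"jaw":0,"offset":[0,0,0],"rot":[0,0,0]},
  {"jaw":0,"offset":[0,0,0],"rot":[0,0,0]},
])

```text
time_s: 19.55
eef_pos: [0.667, -0.0087, 0.1435]
eef_rot: [0.0, 1.0, -0.0, 0.001]
wrist_force: [-3.4, -0.4, 6.2]
opening: 0.576
grasp_force: 65.0
```

>>> apply_moves([
  {"jaw":0.7,"offset":[0,0,0],"rot":[0,0,0]},
  {"jaw":1,"offset":[0,0,0],"rot":[0,0,0]},
  {"jaw":1,"offset":[0,0,0],"rot":[0,0,0]},
  {"jaw":1,"offset":[0,0,0],"rot":[0,0,0]},
  {"jaw":1,"offset":[0,0,-20],"rot":[0,0,0]},
])

```text
time_s: 20.18
eef_pos: [0.6648, -0.0082, 0.1599]
eef_rot: [-0.0, 1.0, -0.0, -0.002]
wrist_force: [-0.4, 0.9, 0.5]
opening: 0.997
grasp_force: 0.0
```

>>> apply_moves([
  {"jaw":1,"offset":[0,0,-40],"rot":[0,0,0]},
  {"jaw":1,"offset":[0,0,-40],"rot":[0,0,0]},
  {"jaw":1,"offset":[-40,-10,0],"rot":[0,0,0]},
  {"jaw":1,"offset":[-50,-20,0],"rot":[0,0,0]},
  {"jaw":1,"offset":[-50,-30,0],"rot":[0,0,0]},
])

```text
time_s: 20.8
eef_pos: [0.5253, 0.0516, 0.2429]
eef_rot: [0.0, 1.0, -0.001, 0.001]
wrist_force: [0.9, 0.7, 1.2]
opening: 1.003
grasp_force: 0.0
```

>>> apply_moves([
  {"jaw":1,"offset":[-50,-25,0],"rot":[0,0,0]},
  {"jaw":1,"offset":[-30,-15,20],"rot":[0,0,0]},
  {"jaw":1,"offset":[0,0,0],"rot":[0,0,0]},
  {"jaw":1,"offset":[0,0,0],"rot":[0,0,0]},
  {"jaw":1,"offset":[0,0,0],"rot":[0,0,0]},
])

```text
time_s: 21.42
eef_pos: [0.4477, 0.091, 0.2224]
eef_rot: [0.0, 1.0, -0.0, 0.001]
wrist_force: [-0.3, -1.0, -0.4]
opening: 0.996
grasp_force: 0.0
```

```bash
cat > fun.py <<'E'
from h import *
import sys
T=wristT();print(tcpT()[:3,3].round(4));im,d=ctrl.camera("wrist");cv2.imwrite(f"pics/{sys.argv[1]}.png",im[:,:,::-1])
for t,z0,z1 in(("funnel_mid",.096,.104),("decanter_mid",.182,.19),("strainer_mid",.046,.056),("strainer_mid",.012,.019)):
  for r in ctrl.outline_of("wrist",t)[:2]:
    if r["score"]<.3: continue
    c=cloud("wrist",r["region"],d,T);print(t,r["score"],np.round(r["position"]),len(c),"p",np.percentile(c,[1,99],axis=0).round(3).tolist())
    q=c[(c[:,2]>z0)&(c[:,2]<z1)]
    if len(q)>20:
      h=cv2.convexHull(q[:,:2].astype(np.float32)).reshape(-1,2);print("  ring",circ(h),cv2.minEnclosingCircle(h))
E
python3 fun.py w5
```

```text
[0.4477 0.091  0.2224]
funnel_mid 0.66 [325. 230.] 4809 p [[0.419, 0.06, 0.055], [0.478, 0.117, 0.1]]
  ring (array([0.44813283, 0.08820917]), np.float64(0.030777477449955196)) ((0.4480946660041809, 0.08840437978506088), 0.031199874356389046)
decanter_mid 0.86 [436.  11.] 1931 p [[0.614, -0.035, 0.02], [0.631, 0.029, 0.074]]
strainer_mid 0.87 [511. 190.] 3196 p [[0.439, -0.131, -0.001], [0.5, -0.071, 0.051]]
  ring (array([ 0.46938841, -0.10146418]), np.float64(0.009852104243338822)) ((0.4690920114517212, -0.10150867700576782), 0.010455647483468056)
strainer_mid 0.87 [511. 190.] 3196 p [[0.439, -0.131, -0.001], [0.5, -0.071, 0.051]]
  ring (array([ 0.46936558, -0.10156134]), np.float64(0.031878872686204034)) ((0.4697110950946808, -0.10177972912788391), 0.03252921998500824)
```

View pics/w5.png

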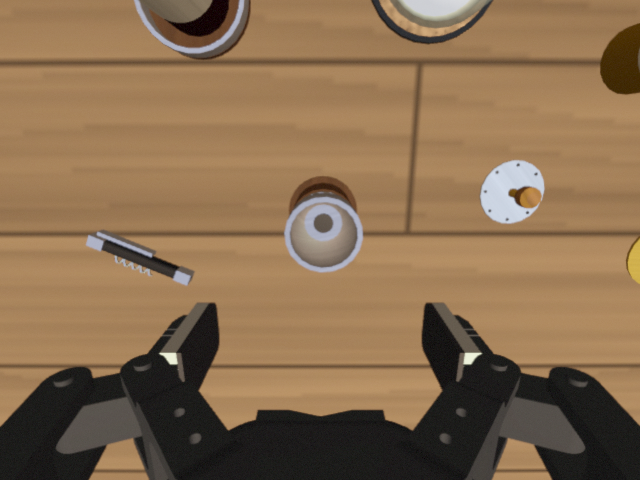

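Wrist view: the decanter stands on the mat (top), the funnel ring is at (324,234), giving (0.448, 0.088), and the strainer is at (513,192), giving (0.469, -0.1015).

>>> apply_moves([
  {"jaw":1,"offset":[0.5,3,40],"rot":[0,0,0]},
  {"jaw":1,"offset":[0,0,50],"rot":[0,0,0]},
  {"jaw":1,"offset":[0,0,40],"rot":[0,0,0]},
  {"jaw":1,"offset":[0,0,20],"rot":[0,0,0]},
  {"jaw":1,"offset":[0,0,8],"rot":[0,0,0]},
])

```text
time_s: 22.3
eef_pos: [0.4459, 0.0885, 0.062]
eef_rot: [-0.0, 1.0, -0.0, -0.001]
wrist_force: [-0.3, -0.5, 0.5]
opening: 0.998
grasp_force: 0.0
```

>>> apply_moves([
  {"jaw":1,"offset":[0,0,0],"rot":[0,0,0]},
  {"jaw":0,"offset":[0,0,0],"rot":[0,0,0]},
  {"jaw":0,"offset":[0,0,0],"rot":[0,0,0]},
  {"jaw":0,"offset":[0,0,0],"rot":[0,0,0]},
  {"jaw":0,"offset":[0,0,0],"rot":[0,0,0]},
])

```text
time_s: 22.92
eef_pos: [0.4477, 0.0884, 0.0649]
eef_rot: [0.0, 1.0, 0.0, 0.001]
wrist_force: [-1.7, -0.5, 6.3]
opening: 0.703
grasp_force: 64.6
```

>>> apply_moves([
  {"jaw":0,"offset":[0,0,0],"rot":[0,0,0]},
  {"jaw":0,"offset":[0,0,-5],"rot":[0,0,0]},
  {"jaw":0,"offset":[0,0,-15],"rot":[0,0,0]},
  {"jaw":0,"offset":[0,0,-30],"rot":[0,0,0]},
  {"jaw":0,"offset":[0,0,-35],"rot":[0,0,0]},
])

```text
time_s: 23.55
eef_pos: [0.4463, 0.0886, 0.1497]
eef_rot: [-0.0, 1.0, 0.0, -0.0]
wrist_force: [0.1, -0.5, -0.4]
opening: 0.702
grasp_force: 65.0
```

>>> apply_moves([
  {"jaw":0,"offset":[0,0,-40],"rot":[0,0,0]},
  {"jaw":0,"offset":[0,0,-50],"rot":[0,0,0]},
  {"jaw":0,"offset":[15,15,-40],"rot":[0,0,0]},
  {"jaw":0,"offset":[30,25,0],"rot":[0,0,0]},
  {"jaw":0,"offset":[30,25,0],"rot":[0,0,0]},
])

```text
time_s: 24.18
eef_pos: [0.5227, 0.023, 0.2805]
eef_rot: [0.0, 1.0, 0.0, 0.002]
wrist_force: [0.1, 0.0, -1.3]
opening: 0.705
grasp_force: 65.0
```

>>> apply_moves([
  {"jaw":0,"offset":[25,22,0],"rot":[0,0,0]},
  {"jaw":0,"offset":[12,10,0],"rot":[0,0,0]},
  {"jaw":0,"offset":[0,0,0],"rot":[0,0,0]},
  {"jaw":0,"offset":[0,0,0],"rot":[0,0,0]},
  {"jaw":0,"offset":[0,0,0],"rot":[0,0,0]},
])

```text
time_s: 24.8
eef_pos: [0.5581, -0.0076, 0.2785]
eef_rot: [-0.0, 1.0, 0.0, 0.0]
wrist_force: [-1.0, -0.4, -1.3]
opening: 0.704
grasp_force: 65.0
```

```bash
sed -i 's/("funnel_mid",.096,.104)/("funnel_mid",.305,.33)/' fun.py; python3 fun.py w6
```

```text
[ 0.5581 -0.0076  0.2785]
funnel_mid 0.75 [322. 334.] 22873 p [[0.531, -0.036, 0.266], [0.589, 0.021, 0.313]]
  ring (array([ 0.5589846, -0.0077164]), np.float64(0.030761895875632297)) ((0.5585018992424011, -0.007534240372478962), 0.03150932490825653)
decanter_mid 0.64 [322.  99.] 10048 p [[0.618, -0.057, 0.068], [0.7, 0.037, 0.186]]
  ring (array([ 0.66575749, -0.01007404]), np.float64(0.024577326587175877)) ((0.6658704876899719, -0.010235857218503952), 0.02488839253783226)
strainer_mid 0.63 [397. 270.] 1721 p [[0.442, -0.132, -0.001], [0.576, -0.033, 0.29]]
  ring (array([ 0.46932392, -0.10178584]), np.float64(0.009391170809831302)) ((0.4692257046699524, -0.10194079577922821), 0.010074981488287449)
strainer_mid 0.34 [320. 335.] 22757 p [[0.531, -0.036, 0.266], [0.589, 0.021, 0.313]]
strainer_mid 0.63 [397. 270.] 1721 p [[0.442, -0.132, -0.001], [0.576, -0.033, 0.29]]
  ring (array([ 0.46973321, -0.10182073]), np.float64(0.03101989297661056)) ((0.4695964455604553, -0.10173533856868744), 0.031816281378269196)
strainer_mid 0.34 [320. 335.] 22757 p [[0.531, -0.036, 0.266], [0.589, 0.021, 0.313]]
```

View pics/w6.png

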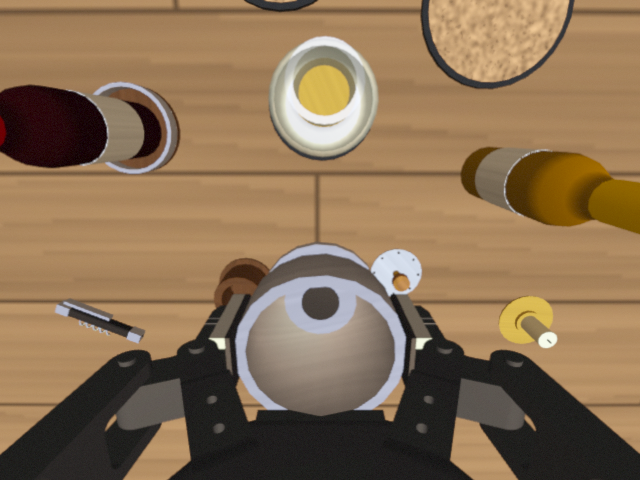

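Wrist view: the decanter is on the mat with its mouth at (325,90). The funnel sits level in the jaws at (320,345). It needs about +107 mm in x and +2.5 mm in tool y.

>>> apply_moves([
  {"jaw":0,"offset":[20,0.5,0],"rot":[0,0,0]},
  {"jaw":0,"offset":[32,1,0],"rot":[0,0,0]},
  {"jaw":0,"offset":[32,1,0],"rot":[0,0,0]},
  {"jaw":0,"offset":[23,0,0],"rot":[0,0,0]},
  {"jaw":0,"offset":[0,0,0],"rot":[0,0,0]},
])

```text
time_s: 25.68
eef_pos: [0.6663, -0.011, 0.2775]
eef_rot: [-0.0, 1.0, 0.0, -0.0]
wrist_force: [0.1, 0.7, -1.4]
opening: 0.708
grasp_force: 65.0
```

>>> apply_moves([
  {"jaw":0,"offset":[0,0,10],"rot":[0,0,0]},
  {"jaw":0,"offset":[0,0,15],"rot":[0,0,0]},
  {"jaw":0,"offset":[0,0,15],"rot":[0,0,0]},
  {"jaw":0,"offset":[0,0,15],"rot":[0,0,0]},
  {"jaw":0,"offset":[0,0,13],"rot":[0,0,0]},
])

```text
time_s: 26.3
eef_pos: [0.6652, -0.0109, 0.2088]
eef_rot: [-0.0, 1.0, -0.0, -0.0]
wrist_force: [0.6, -0.3, -1.3]
opening: 0.704
grasp_force: 65.0
```

>>> apply_moves([
  {"jaw":0,"offset":[0,0,2],"rot":[0,0,0]},
  {"jaw":0,"offset":[0,0,1.5],"rot":[0,0,0]},
  {"jaw":0,"offset":[0,0,1.5],"rot":[0,0,0]},
  {"jaw":0,"offset":[0,0,1],"rot":[0,0,0]},
  {"jaw":0,"offset":[0,0,0],"rot":[0,0,0]},
])

```text
time_s: 26.92
eef_pos: [0.6658, -0.011, 0.2045]
eef_rot: [0.0, 1.0, -0.0, 0.0]
wrist_force: [1.2, 1.0, -0.6]
opening: 0.707
grasp_force: 65.0
```

>>> apply_moves([
  {"jaw":0,"offset":[0,0,1],"rot":[0,0,0]},
  {"jaw":0,"offset":[0,0,1],"rot":[0,0,0]},
  {"jaw":0,"offset":[0,0,1],"rot":[0,0,0]},
  {"jaw":0,"offset":[0,0,0],"rot":[0,0,0]},
  {"jaw":0,"offset":[0,0,0],"rot":[0,0,0]},
])

```text
time_s: 27.55
eef_pos: [0.6657, -0.0109, 0.2013]
eef_rot: [-0.0, 1.0, -0.0, -0.0]
wrist_force: [0.3, -0.7, -0.9]
opening: 0.699
grasp_force: 65.0
```

>>> apply_moves([
  {"jaw":0,"offset":[0,0,0.5],"rot":[0,0,0]},
  {"jaw":0,"offset":[0,0,0.5],"rot":[0,0,0]},
  {"jaw":0,"offset":[0,0,0.5],"rot":[0,0,0]},
  {"jaw":0,"offset":[0,0,0],"rot":[0,0,0]},
  {"jaw":0,"offset":[0,0,0],"rot":[0,0,0]},
])

```text
time_s: 28.18
eef_pos: [0.6661, -0.011, 0.201]
eef_rot: [0.0, 1.0, -0.0, 0.001]
wrist_force: [-2.2, -0.3, 5.4]
opening: 0.698
grasp_force: 65.7
```

>>> apply_moves([
  {"jaw":0.8,"offset":[0,0,0],"rot":[0,0,0]},
  {"jaw":1,"offset":[0,0,0],"rot":[0,0,0]},
  {"jaw":1,"offset":[0,0,0],"rot":[0,0,0]},
  {"jaw":1,"offset":[0,0,0],"rot":[0,0,0]},
  {"jaw":1,"offset":[0,0,-15],"rot":[0,0,0]},
])

```text
time_s: 28.8
eef_pos: [0.6647, -0.0108, 0.2137]
eef_rot: [-0.0, 1.0, -0.0, -0.002]
wrist_force: [0.3, 0.3, 0.1]
opening: 1.001
grasp_force: 0.0
```

>>> apply_moves([
  {"jaw":1,"offset":[0,0,-35],"rot":[0,0,0]},
  {"jaw":1,"offset":[0,0,-45],"rot":[0,0,0]},
  {"jaw":1,"offset":[-30,0,0],"rot":[0,0,0]},
  {"jaw":1,"offset":[-45,0,0],"rot":[0,0,0]},
  {"jaw":1,"offset":[-45,0,0],"rot":[0,0,0]},
])

```text
time_s: 29.42
eef_pos: [0.5447, -0.011, 0.2961]
eef_rot: [0.0, 1.0, -0.0, 0.001]
wrist_force: [-0.2, -0.0, 1.0]
opening: 1.002
grasp_force: 0.0
```

>>> apply_moves([
  {"jaw":1,"offset":[-30,10,0],"rot":[0,0,0]},
  {"jaw":1,"offset":[-20,10,0],"rot":[0,0,0]},
  {"jaw":1,"offset":[0,0,0],"rot":[0,0,0]},
  {"jaw":1,"offset":[0,0,0],"rot":[0,0,0]},
  {"jaw":1,"offset":[0,0,0],"rot":[0,0,0]},
])

```text
time_s: 30.05
eef_pos: [0.4964, -0.0307, 0.295]
eef_rot: [-0.0, 1.0, 0.0, 0.0]
wrist_force: [1.0, 0.2, 0.3]
opening: 0.999
grasp_force: 0.0
```

```bash
sed -i 's/("funnel_mid",.305,.33)/("funnel_mid",.23,.242)/' fun.py; python3 fun.py w7
```

```text
[ 0.4964 -0.0307  0.295 ]
funnel_mid 0.89 [290.  10.] 1520 p [[0.635, -0.033, 0.173], [0.65, 0.007, 0.236]]
  ring (array([ 0.66069115, -0.0108508 ]), np.float64(0.026071915643926018)) ((0.6383084058761597, -0.010866545140743256), 0.013673524372279644)
decanter_mid 0.7 [301.  48.] 7309 p [[0.615, -0.059, 0.025], [0.683, 0.038, 0.174]]
  ring (array([ 0.66535886, -0.01090688]), np.float64(0.02743048399598133)) ((0.6486865282058716, -0.0135031808167696), 0.02174355834722519)
decanter_mid 0.63 [512. 270.] 2221 p [[0.364, -0.316, 0.002], [0.43, -0.25, 0.052]]
strainer_mid 0.96 [376. 220.] 1944 p [[0.44, -0.131, 0.013], [0.499, -0.073, 0.051]]
  ring (array([ 0.46937214, -0.10208277]), np.float64(0.009542276159333542)) ((0.469375878572464, -0.10201434046030045), 0.009838313795626163)
strainer_mid 0.96 [376. 220.] 1944 p [[0.44, -0.131, 0.013], [0.499, -0.073, 0.051]]
  ring (array([ 0.46933444, -0.10185989]), np.float64(0.03113304155871523)) ((0.46937915682792664, -0.10248973220586777), 0.03200123831629753)
```

View pics/w7.png

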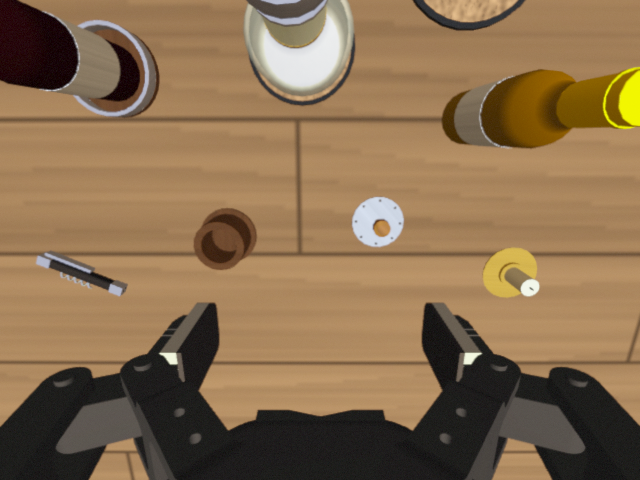

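Wrist view: the funnel is seated in the decanter (rim at 0.236 m). The strainer knob is at (381,228), giving (0.4694, -0.102). I'll yaw the tool 30° to keep the camera away from the yellow-capped bottle.

>>> apply_moves([
  {"jaw":1,"offset":[-13,35,0],"rot":[0,0,0]},
  {"jaw":1,"offset":[-14,36,0],"rot":[0,0,0]},
  {"jaw":1,"offset":[0,0,20],"rot":[0,0,-10]},
  {"jaw":1,"offset":[0,0,20],"rot":[0,0,-10]},
  {"jaw":1,"offset":[0,0,20],"rot":[0,0,-10]},
])

```text
time_s: 30.92
eef_pos: [0.4687, -0.1021, 0.2341]
eef_rot: [-0.0, 0.965, 0.261, 0.0]
wrist_force: [0.8, -0.4, -0.2]
opening: 1.001
grasp_force: 0.0
```

>>> apply_moves([
  {"jaw":1,"offset":[0,0,50],"rot":[0,0,0]},
  {"jaw":1,"offset":[0,0,50],"rot":[0,0,0]},
  {"jaw":1,"offset":[0,0,20],"rot":[0,0,0]},
  {"jaw":1,"offset":[0,0,0],"rot":[0,0,0]},
  {"jaw":1,"offset":[0,0,0],"rot":[0,0,0]},
])

```text
time_s: 31.55
eef_pos: [0.4695, -0.1023, 0.1159]
eef_rot: [0.001, 0.966, 0.259, 0.001]
wrist_force: [0.8, -0.2, -0.1]
opening: 1.0
grasp_force: 0.0
```

```bash
python3 - <<'E'
from h import *
pitch([.4694,-.102,.025])
E
```

```text
tcp [ 0.4695 -0.1023  0.1159] yaw y-axis deg -60.0 tilt [ 0.001 -0.001 -1.   ] need mm [-0.  -0.4 90.9]
```

>>> apply_moves([
  {"jaw":1,"offset":[0,0,30],"rot":[0,0,0]},
  {"jaw":1,"offset":[0,0,30],"rot":[0,0,0]},
  {"jaw":1,"offset":[0,0,20],"rot":[0,0,0]},
  {"jaw":1,"offset":[0,0,9],"rot":[0,0,0]},
  {"jaw":1,"offset":[0,0,0],"rot":[0,0,0]},
])

```text
time_s: 32.17
eef_pos: [0.4692, -0.1022, 0.0264]
eef_rot: [0.0, 0.966, 0.259, 0.0]
wrist_force: [-0.2, 0.2, -0.2]
opening: 0.998
grasp_force: 0.0
```

>>> apply_moves([
  {"jaw":0,"offset":[0,0,0],"rot":[0,0,0]},
  {"jaw":0,"offset":[0,0,0],"rot":[0,0,0]},
  {"jaw":0,"offset":[0,0,0],"rot":[0,0,0]},
  {"jaw":0,"offset":[0,0,0],"rot":[0,0,0]},
  {"jaw":0,"offset":[0,0,0],"rot":[0,0,0]},
])

```text
time_s: 32.8
eef_pos: [0.4689, -0.1019, 0.0263]
eef_rot: [0.0, 0.966, 0.259, 0.0]
wrist_force: [-1.7, 0.7, 6.0]
opening: 0.207
grasp_force: 58.4
```

>>> apply_moves([
  {"jaw":0,"offset":[0,0,0],"rot":[0,0,0]},
  {"jaw":0,"offset":[0,0,0],"rot":[0,0,0]},
  {"jaw":0,"offset":[0,0,-10],"rot":[0,0,0]},
  {"jaw":0,"offset":[0,0,-30],"rot":[0,0,0]},
  {"jaw":0,"offset":[0,0,-40],"rot":[0,0,0]},
])

```text
time_s: 33.42
eef_pos: [0.4676, -0.1015, 0.106]
eef_rot: [-0.001, 0.966, 0.259, -0.001]
wrist_force: [0.3, -0.2, -1.0]
opening: 0.204
grasp_force: 58.7
```

>>> apply_moves([
  {"jaw":0,"offset":[0,0,-40],"rot":[0,0,0]},
  {"jaw":0,"offset":[0,0,-45],"rot":[0,0,10]},
  {"jaw":0,"offset":[0,0,-45],"rot":[0,0,10]},
  {"jaw":0,"offset":[0,0,-45],"rot":[0,0,10]},
  {"jaw":0,"offset":[0,0,-25],"rot":[0,0,0]},
])

```text
time_s: 34.05
eef_pos: [0.4691, -0.1022, 0.309]
eef_rot: [0.001, 1.0, -0.001, 0.002]
wrist_force: [0.8, -0.3, -1.9]
opening: 0.208
grasp_force: 58.7
```

>>> apply_moves([
  {"jaw":0,"offset":[15,-15,0],"rot":[0,0,0]},
  {"jaw":0,"offset":[30,-30,0],"rot":[0,0,0]},
  {"jaw":0,"offset":[30,-30,0],"rot":[0,0,0]},
  {"jaw":0,"offset":[15,-15,0],"rot":[0,0,0]},
  {"jaw":0,"offset":[0,0,0],"rot":[0,0,0]},
])

```text
time_s: 34.67
eef_pos: [0.5588, -0.0112, 0.3055]
eef_rot: [0.0, 1.0, 0.001, -0.001]
wrist_force: [0.2, 0.0, -1.7]
opening: 0.205
grasp_force: 58.7
```

>>> apply_moves([
  {"jaw":0,"offset":[0,0,0],"rot":[0,0,0]},
  {"jaw":0,"offset":[0,0,0],"rot":[0,0,0]},
  {"jaw":0,"offset":[0,0,0],"rot":[0,0,0]},
  {"jaw":0,"offset":[0,0,0],"rot":[0,0,0]},
  {"jaw":0,"offset":[0,0,0],"rot":[0,0,0]},
])

```text
time_s: 35.3
eef_pos: [0.5586, -0.0121, 0.3059]
eef_rot: [0.0, 1.0, -0.0, 0.0]
wrist_force: [-0.1, 0.2, -0.5]
opening: 0.207
grasp_force: 58.7
```

```bash
sed -i 's/("strainer_mid",.046,.056),("strainer_mid",.012,.019)/("strainer_mid",.285,.302),/' fun.py; python3 fun.py w8
```

```text
[ 0.5586 -0.0121  0.3059]
funnel_mid 0.86 [320.  72.] 10337 p [[0.638, -0.039, 0.191], [0.695, 0.018, 0.236]]
  ring (array([ 0.66623767, -0.01080962]), np.float64(0.030612626996412016)) ((0.666266918182373, -0.010984905995428562), 0.030992351472377777)
decanter_mid 0.83 [315. 136.] 2163 p [[0.615, -0.059, 0.004], [0.666, 0.045, 0.235]]
strainer_mid 0.65 [320. 283.] 9063 p [[0.55, -0.042, 0.293], [0.59, 0.018, 0.331]]
  ring (array([ 0.55921314, -0.01217234]), np.float64(0.031588765350076264)) ((0.5591413378715515, -0.012157242745161057), 0.03191530331969261)
```

View pics/w8.png

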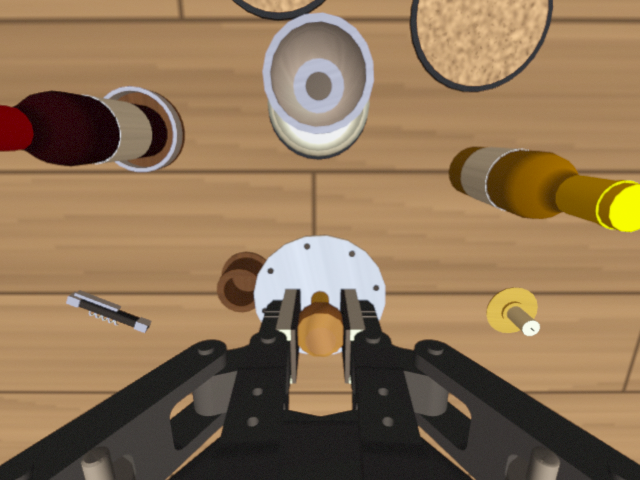

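Wrist view: the funnel stands level on the decanter, with its ring at (319,73), and the strainer hangs level at (320,295). It needs +107 mm in x and −1.4 mm in tool y.

>>> apply_moves([
  {"jaw":0,"offset":[20,-0.4,0],"rot":[0,0,0]},
  {"jaw":0,"offset":[32,-0.5,0],"rot":[0,0,0]},
  {"jaw":0,"offset":[32,-0.5,0],"rot":[0,0,0]},
  {"jaw":0,"offset":[23,0,0],"rot":[0,0,0]},
  {"jaw":0,"offset":[0,0,0],"rot":[0,0,0]},
])

```text
time_s: 36.12
eef_pos: [0.6663, -0.0106, 0.3048]
eef_rot: [-0.0, 1.0, 0.0, -0.001]
wrist_force: [-1.0, 0.2, -1.2]
opening: 0.203
grasp_force: 58.7
```

>>> apply_moves([
  {"jaw":0,"offset":[0,0,10],"rot":[0,0,0]},
  {"jaw":0,"offset":[0,0,15],"rot":[0,0,0]},
  {"jaw":0,"offset":[0,0,15],"rot":[0,0,0]},
  {"jaw":0,"offset":[0,0,7],"rot":[0,0,0]},
  {"jaw":0,"offset":[0,0,3],"rot":[0,0,0]},
])

```text
time_s: 36.75
eef_pos: [0.6653, -0.0105, 0.255]
eef_rot: [-0.0, 1.0, -0.0, -0.0]
wrist_force: [0.1, 0.2, -1.0]
opening: 0.206
grasp_force: 58.7
```

>>> apply_moves([
  {"jaw":0,"offset":[0,0,1.5],"rot":[0,0,0]},
  {"jaw":0,"offset":[0,0,1],"rot":[0,0,0]},
  {"jaw":0,"offset":[0,0,1],"rot":[0,0,0]},
  {"jaw":0,"offset":[0,0,0.5],"rot":[0,0,0]},
  {"jaw":0,"offset":[0,0,0],"rot":[0,0,0]},
])

```text
time_s: 37.38
eef_pos: [0.6657, -0.0106, 0.2518]
eef_rot: [0.0, 1.0, -0.0, 0.0]
wrist_force: [0.6, 0.9, -1.7]
opening: 0.203
grasp_force: 58.7
```

>>> apply_moves([
  {"jaw":0,"offset":[0,0,1],"rot":[0,0,0]},
  {"jaw":0,"offset":[0,0,1],"rot":[0,0,0]},
  {"jaw":0,"offset":[0,0,0.5],"rot":[0,0,0]},
  {"jaw":0,"offset":[0,0,0],"rot":[0,0,0]},
  {"jaw":0,"offset":[0,0,0],"rot":[0,0,0]},
])

```text
time_s: 38.0
eef_pos: [0.6657, -0.0105, 0.2495]
eef_rot: [0.0, 1.0, -0.0, 0.0]
wrist_force: [-0.6, 0.1, 0.8]
opening: 0.205
grasp_force: 58.8
```

>>> apply_moves([
  {"jaw":0,"offset":[0,0,0.5],"rot":[0,0,0]},
  {"jaw":0.5,"offset":[0,0,0],"rot":[0,0,0]},
  {"jaw":1,"offset":[0,0,0],"rot":[0,0,0]},
  {"jaw":1,"offset":[0,0,0],"rot":[0,0,0]},
  {"jaw":1,"offset":[0,0,0],"rot":[0,0,0]},
])

```text
time_s: 38.62
eef_pos: [0.6656, -0.0106, 0.2487]
eef_rot: [-0.0, 1.0, -0.0, -0.0]
wrist_force: [0.1, -0.0, 0.6]
opening: 0.997
grasp_force: 0.0
```

>>> apply_moves([
  {"jaw":1,"offset":[0,0,-20],"rot":[0,0,0]},
  {"jaw":1,"offset":[0,0,-40],"rot":[0,0,0]},
  {"jaw":1,"offset":[0,0,-40],"rot":[0,0,0]},
  {"jaw":1,"offset":[-50,0,0],"rot":[0,0,0]},
  {"jaw":1,"offset":[-50,0,0],"rot":[0,0,0]},
])

```text
time_s: 39.25
eef_pos: [0.5652, -0.0107, 0.3509]
eef_rot: [0.0, 1.0, 0.0, 0.001]
wrist_force: [-0.0, -0.2, -0.2]
opening: 1.0
grasp_force: 0.0
```

>>> apply_moves([
  {"jaw":1,"offset":[0,0,0],"rot":[0,0,0]},
  {"jaw":1,"offset":[0,0,0],"rot":[0,0,0]},
  {"jaw":1,"offset":[0,0,0],"rot":[0,0,0]},
  {"jaw":1,"offset":[0,0,0],"rot":[0,0,0]},
  {"jaw":1,"offset":[0,0,0],"rot":[0,0,0]},
])

```text
time_s: 39.88
eef_pos: [0.566, -0.0106, 0.3485]
eef_rot: [-0.0, 1.0, -0.0, -0.0]
wrist_force: [0.3, -0.1, -0.1]
opening: 1.001
grasp_force: 0.0
```

```bash
sed -i 's/("strainer_mid",.285,.302),/("strainer_mid",.234,.245),("strainer_mid",.27,.28)/' fun.py; python3 fun.py w9; python3 -c "
from h import *
im,d=ctrl.camera('side');cv2.imwrite('pics/s9.png',cv2.resize(im[60:380,180:500,::-1],(600,600)))"
```

```text
[ 0.566  -0.0106  0.3485]
decanter_mid 0.74 [316. 148.] 1040 p [[0.615, -0.056, 0.067], [0.656, 0.037, 0.098]]
decanter_mid 0.3 [496. 301.] 1659 p [[0.364, -0.316, -0.0], [0.43, -0.249, 0.052]]
strainer_mid 0.86 [321.  94.] 7299 p [[0.637, -0.04, 0.236], [0.695, 0.019, 0.275]]
  ring (array([ 0.66596464, -0.01033438]), np.float64(0.031268436444169885)) ((0.6660122871398926, -0.010319393128156662), 0.03172270953655243)
strainer_mid 0.41 [123. 298.] 1132 p [[0.371, 0.234, -0.001], [0.426, 0.335, 0.015]]
strainer_mid 0.86 [321.  94.] 7299 p [[0.637, -0.04, 0.236], [0.695, 0.019, 0.275]]
  ring (array([ 0.66617538, -0.0106179 ]), np.float64(0.009645027041639456)) ((0.6661306619644165, -0.01068260706961155), 0.01000207755714655)
strainer_mid 0.41 [123. 298.] 1132 p [[0.371, 0.234, -0.001], [0.426, 0.335, 0.015]]
```

View pics/s9.png

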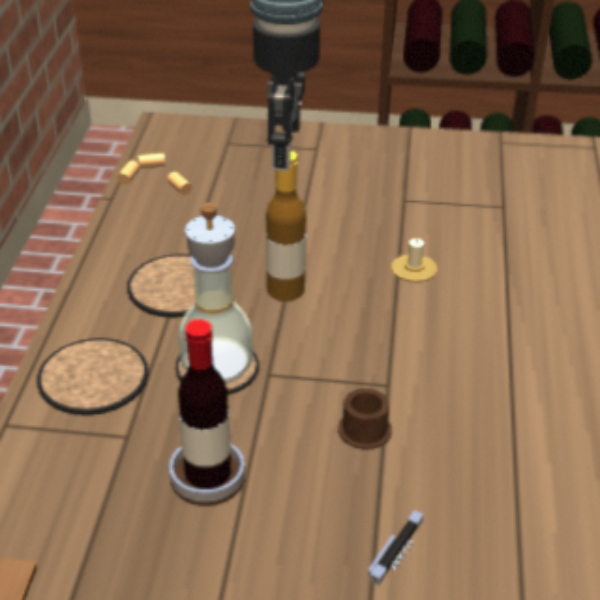

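The side view shows everything in place: the bottle in the coaster (207,470), and the decanter on the mat with funnel and strainer level above it (210,240). The knob top is at 0.275 m, as it should be.

```bash
python3 -c "
from bench import ctrl
print(ctrl.hand_in())"
```

```text
the job is handed in; nothing more can be done
None
```

I carried out all four steps in order and handed the job in at about 40 s of the 128 s allowed: bottle in the coaster, decanter on the smallest mat, funnel in its neck and strainer in the funnel. The last camera check showed everything upright and seated and the three leave-alone things standing clear; the hand-in gave no verdict.

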